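# Turn the reversed dropper bottle in the reagent tray

### The job

Three dropper bottles lie side by side in the slots of the grey tray, but one was put back the wrong way round. Lift that bottle out, turn it end for end and lay it back down fully in its slot, so that its nozzle points the same way as the other two. Leave the other two bottles lying as they are.

Things in the scene. Friction and masses are not known exactly. Their poses are not given: they have to be found in the camera images.
- tray: Grey plastic tray fixed to the table, 140 x 250 x 26 mm (along its x, y, z). Origin: centre of its underside, at table height; z up. Three open-topped slots run along its x, centred at x = 0 and y = -88, 0, +88 mm; each holds one bottle lying on its side. The right way round is nozzle towards the tray's +x, which points more or less away from the robot.
- tray_middle_slot (a point): Centre of the middle slot's floor, 8 mm above the table. Each slot is 121 mm long (tray x), 46 mm wide inside, with walls 6 mm thick and 18 mm high above the floor. The long walls are left out over the middle 64 mm (32 mm either way), so fingers can go down on both sides of a bottle.
- bottle_reversed: The bottle lying the wrong way round (nozzle to the tray's -x), in any of the slots. White dropper bottle with orange conical nozzle, 107 mm long, 40 mm diameter, about 60 g, rigid. Origin: on its axis at half length, 28 mm above the table when in a slot. x: along the axis to the nozzle. Straight body from x = -53 to 0 mm, grip it across at about -15; shoulder and 27 mm wide nozzle to +53.
- bottle_reversed_nozzle (a point): Tip of the nozzle of the reversed bottle, on its long axis, 53 mm from its origin.
- bottle_a: A bottle of the same make that lies the right way round in another slot; same size, origin and axes. Leave it.
- bottle_b: The other bottle that lies the right way round in the remaining slot; same size, origin and axes. Leave it.
Mind the look-alikes: they are no part of the job. Leave any blue or purple look-alike of the bottle_reversed alone.

How it is judged:
On the way:
1. the reversed bottle is lifted clear of its slot (z of bottle_reversed in the frame of tray above 0.06 m), for 0.1 s.
At the end, for the whole second after the job is handed in: The bottle that was reversed rests, released, on the floor of the free slot (axis under 34 mm above the table), within 10 mm of the slot's middle across and 14 mm along, within 10 degrees of its direction, nozzle towards the tray's +x; the other two bottles are within 20 mm of where they lay ((y of bottle_reversed in the frame of tray between -0.098 and -0.078 m or y of bottle_reversed in the frame of tray between -0.01 and 0.01 m or y of bottle_reversed in the frame of tray between 0.078 and 0.098 m) and x of bottle_reversed in the frame of tray between -0.014 and 0.014 m and z of bottle_reversed in the frame of tray below 0.034 m and x of bottle_reversed_nozzle in the frame of tray above 0.03 m and angle between the x axis of bottle_reversed and the x axis of tray, either way round below 0.17 rad and linear speed of bottle_reversed below 0.02 m/s and distance of each of bottle_a, bottle_b from where it was at the start of the episode below 0.02 m); the robot touches nothing.
It fails at once if one of the two bottles that lay the right way round is moved by more than 25 mm (distance of any of bottle_a, bottle_b from where it was at the start of the episode above 0.025 m).
It also fails if it takes over 38 s, if anything falls off the work surface, if the arm or the gripper's body presses on something with over 40 N, if the wrist force passes 120 N, or if a joint passes its speed limit or range.

### The arm

A 7-joint arm with a two-finger parallel gripper is mounted at the origin on a cart in front of the work surface, level with it; the furniture and walls round the work are solid. World frame = base frame: x ahead of the robot, y to its left, z up, the work surface at z = 0. Lengths are in m, angles in rad, forces in N, time in s.
With the tool pointing down it reaches from about 0.425 to 1.025 m from the base axis. Payload 3.6 kg.
Tool frame: the origin (TCP) lies midway between the tips of the shut fingers; the grasp point (between the pads) lies 19 mm behind it; z points along the fingers, y is the line along which they close (so a half turn about z gives the same grasp; the last joint's range is limited). The gripper opens to 85 mm and grips with 20 to 120 N. Pads are 22 mm wide; open, the fingers measure 114 mm over their backs; the gripper's body (76 mm by 85 mm) begins 54 mm behind the grasp point. The pads swing forward as they close: fully open they stand 13 mm farther back than shut.
Start: joints at [1.022, 0.591, 0.048, 1.609, -0.033, 0.943, -0.034], TCP at [0.318, -0.651, 0.231] pointing down, gripper open.
Joint ranges: [-2.69, 2.69], [-0.47, 2.24], [-1.27, 1.36], [0.19, 2.51], [-1.53, 4.68], [0.08, 2.07], [-3.09, 3.09]. Speed limits (rad/s): [2.57, 2.57, 3.14, 3.14, 3.14, 3.14, 3.14].

### API

Orientations are given as a unit quaternion [x, y, z, w].
In Python, from station import get_state, grab_frame, camera_model, hand_in gives the robot as it stands.
- The arm moves only by the tool servo_tool, never from a script. Its argument "moves" is a list that holds one entry, the list of rows, each a list of 7 numbers: the turn, a rotation vector about the tool's x, y, z in degrees, then the shift along the tool's x, y, z in cm, then the finger opening in cm, from 0 to 8.54. A call has 1 to 5 rows; each row shifts and turns the commanded pose from where the row before left it, along the tool's axes as they then stand; what a row does not reach is not made up. A row lasts 1/10 s, in which the tool goes at most 50 mm and 8.59 degrees, less where a joint would pass 70% of its speed; a pose out of reach is approached as far as the arm can. A call is refused whole if a number of a shift passes 5 or a number of a turn 8.59, either way. A call with a gripper value outside its range is refused whole. The fingers move at their own pace and stop on an object; "squeeze" is the grip in N (left out, the last holds). Time passes only in rows, so rows that do not move let the fingers close. It gives the time, the measured TCP pose, the force, the opening and the grip force at its end, in the units of the state.
- get_state(): the state, without advancing time (a new reading comes with each control period).
- grab_frame(name): name is "scene" or "top" or "wrist"; returns (picture, depth): 400x640x3 uint8, red, green, blue; 400x640 float32, m along the optical axis (not along the pixel's ray), 0 where there is no reading.
- camera_model(name): a dict with "fov_y" (degrees; the focal length in pixels is half the picture's height over the tangent of half this angle, whatever the lens; pixels are square), "cx", "cy" (the principal point, pixels), "k1" (the pictures are not rectified: a ray, as slopes to the right and down, at radius r is drawn at 1 + k1 r^2 times it, then the intrinsics apply), "xyz" and "rotation" of the camera in the world. Camera axes: x right, y up, looking along -z (the intrinsics and any distortion apply to the point x, -y, -z); pixel columns grow to the right and rows downward; lengths in m; the calibration is good to about 2 mm. A picture is of the moment at which its call begins: read the wrist's pose just before it. camera_model takes no time and is no camera call; for the wrist camera it gives the pose at the moment of the call.
- hand_in(): hands the job in; it is judged then, once.
The state is a dict: "clock": time; "joint_positions": joint angles; "joint_velocities": joint speeds; "joint_torque": joint torques, N m; "eef_pos": TCP position; "tool_rot": TCP orientation; "force": force on the tool from outside, world axes, zero at the start; "wrist_torque": the same for the moment, N m; "gripper_width": finger opening in m; "finger_force": force on a finger pad.
Only numpy, scipy, OpenCV 4.12 (cv2) and the standard library are available. Lean on these libraries where they do the work, as an engineer would, in place of code of your own. Each camera call takes 0.05 s, during which the arm holds its last target. There are 200 camera calls.

## Working session

There is one attempt and no reset: what is moved stays moved. The work goes in short steps, Python scripts to look and compute and a tool call to move; the robot and the scene stay as the last step left them, time stands still between calls to the robot, and variables do not carry over. Pictures are saved under pics/ and viewed, at most 10 in all, crops included, and the job is handed in when it is done.

Besides the shell and the picture viewer there is one more tool, called after "Emit:" by a JSON object that holds its "op" and its "data", one argument or row to a line. servo_tool: Moves the arm, as the interface text tells. Its arguments: {"type":"object","properties":{"moves":{"type":"array","items":{"type":"array","items":{"type":"array","items":{"type":"number"}}}},"squeeze":{"type":"number"}},"required":["moves"]}

```bash
mkdir -p pics
python3 - <<'E'
from station import *
import cv2,numpy as np
for n in("top","scene"):
    p,d=grab_frame(n); cv2.imwrite(f"pics/{n}0.png",p[...,::-1]); np.savez(f"{n}0.npz",p=p,d=d); print(camera_model(n))
s=get_state(); print(s)
E
```

```text
{'fov_y': 55.931892505357645, 'cx': 314.2186023896508, 'cy': 200.22719529970985, 'k1': -0.062134618061013065, 'xyz': array([ 0.42440474, -0.0178218 ,  0.88829259]), 'rotation': array([ 0.02947308, -0.02717257, -0.70456641,  0.70850488])}
{'fov_y': 51.11108811318805, 'cx': 316.1344859339087, 'cy': 205.47986769069027, 'k1': -0.0974380623609549, 'xyz': array([0.1556801 , 0.56911288, 0.7831804 ]), 'rotation': array([-0.09735652,  0.35933323,  0.89226369, -0.25547378])}
{'clock': 0.1, 'joint_positions': array([ 1.02251184,  0.5920112 ,  0.04828699,  1.60973665, -0.03332379,
        0.94270693, -0.03367958]), 'joint_velocities': array([-0.00116426, -0.00126872, -0.00050236, -0.00391128,  0.00122628,
        0.00103622, -0.00248954]), 'joint_torque': array([ 5.88338182e-03, -5.49996793e+01,  1.55310139e+00, -1.98825574e+01,
        9.63390543e-03,  3.81221267e-03, -8.56823476e-06]), 'eef_pos': array([ 0.31815361, -0.65060391,  0.2302505 ]), 'tool_rot': array([ 9.74245810e-01,  2.25486238e-01, -2.73553202e-04, -9.91723288e-04]), 'force': array([0.27426392, 0.15563368, 0.5898259 ]), 'wrist_torque': array([-0.00368582, -0.03246627,  0.02031461]), 'finger_force': 0.0, 'gripper_width': 0.08489715138996662}
```

View pics/top0.png

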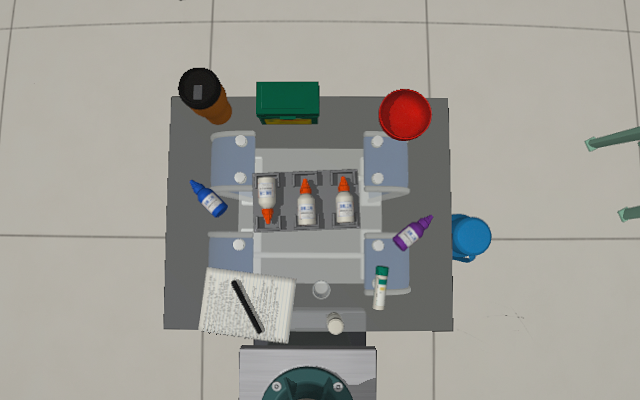

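View pics/scene0.png

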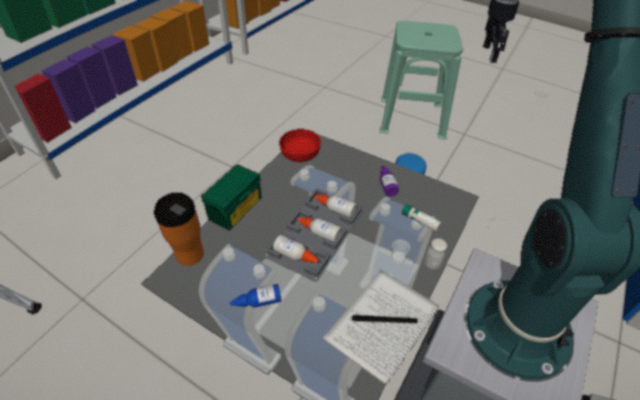

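The top view shows the tray at px (253–357, 170–232). The reversed bottle is the left one, at (267,200) with its orange nozzle at (268,216) pointing to the robot. Bluish guards stand at (211–255) and (363–408), and their heights have to be measured.

```bash
cat > h.py <<'E'
import numpy as np,cv2
from station import *
from scipy.spatial.transform import Rotation as R
def K(m):
    f=200/np.tan(np.radians(m['fov_y']/2)); return np.array([[f,0,m['cx']],[0,f,m['cy']],[0,0,1]]),np.array([m['k1'],0,0,0,0.])
def rays(m,uv):
    k,d=K(m); q=cv2.undistortPoints(np.array(uv,float).reshape(-1,1,2),k,d).reshape(-1,2)
    return R.from_quat(m['rotation']).apply(np.c_[q[:,0],-q[:,1],-np.ones(len(q))])
def plane(m,uv,z):
    r=rays(m,uv); return m['xyz']+r*((z-m['xyz'][2])/r[:,2])[:,None]
def cloud(m,d):
    v,u=np.mgrid[:400,:640]; P=m['xyz']+rays(m,np.c_[u.ravel(),v.ravel()])*d.reshape(-1,1); P[d.ravel()==0]=np.nan
    return P.reshape(400,640,3)
def orange(p,x0,x1,y0,y1):
    h=cv2.cvtColor(p,cv2.COLOR_RGB2HSV); M=(h[...,0]<14)&(h[...,1]>170)&(h[...,2]>150); Z=np.zeros_like(M); Z[y0:y1,x0:x1]=M[y0:y1,x0:x1]; return Z
E
python3 - <<'E'
from h import *
m=camera_model("top");a=np.load("top0.npz");p,d=a['p'],a['d'];C=cloud(m,d)
for x0,x1 in((255,282),(292,320),(332,360)):
    M=orange(p,x0,x1,165,235); q=C[M]; q=q[~np.isnan(q[:,0])]; v,u=np.nonzero(M)
    h=cv2.cvtColor(p,cv2.COLOR_RGB2HSV); W=np.zeros((400,640),bool); W[172:232,x0:x1]=((h[...,1]<60)&(h[...,2]>160))[172:232,x0:x1]
    vw,uw=np.nonzero(W)
    print("nozzle",plane(m,[[u.mean(),v.mean()]],.03).round(3),"z",np.nanmax(C[M][:,2]).round(3),"body",plane(m,[[uw.mean(),vw.mean()]],.035).round(3),len(uw),C[W][:,2].max().round(3), "tips",plane(m,[[u.mean(),v.min()],[u.mean(),v.max()]],.028).round(3)[:,:2].tolist())
k=cv2.cvtColor(p,cv2.COLOR_RGB2GRAY)
# height picture, enlarged side by side
z=np.nan_to_num(C[...,2]);
s=cv2.applyColorMap(np.clip(z*255/.3,0,255).astype(np.uint8),cv2.COLORMAP_JET)[90:350,160:460]
b=p[...,::-1][90:350,160:460]
cv2.imwrite("pics/h1.png",cv2.resize(np.hstack([b,s]),(800,347),interpolation=cv2.INTER_CUBIC))
for (n,x0,x1,y0,y1) in(("LT",211,256,130,192),("RT",363,410,130,195),("LB",208,256,232,272),("RB",363,410,232,295),("bar",255,360,240,275)):
    q=C[y0:y1,x0:x1].reshape(-1,3); q=q[q[:,2]>.03] if n!="bar" else q; 
    print(n,len(q),np.nanpercentile(q,[1,50,99],axis=0).round(3).tolist() if len(q) else "")
E
```

```text
nozzle [[0.46  0.094 0.03 ]] z 0.042 body [[0.513 0.1   0.035]] 339 nan tips [[0.473, 0.094], [0.441, 0.094]]
nozzle [[0.524 0.008 0.03 ]] z 0.044 body [[0.47  0.008 0.035]] 340 nan tips [[0.542, 0.008], [0.51, 0.008]]
nozzle [[ 0.529 -0.08   0.03 ]] z 0.042 body [[ 0.477 -0.081  0.035]] 358 0.051 tips [[0.548, -0.08], [0.515, -0.08]]
LT 0 
RT 96 [[0.631, -0.23, 0.031], [0.636, -0.197, 0.052], [0.654, -0.173, 0.057]]
LB 0 
RB 231 [[0.306, -0.229, 0.03], [0.404, -0.214, 0.038], [0.422, -0.163, 0.042]]
bar 3675 [[0.323, -0.118, -0.003], [0.362, 0.001, 0.0], [0.402, 0.122, 0.004]]
```

View pics/h1.png

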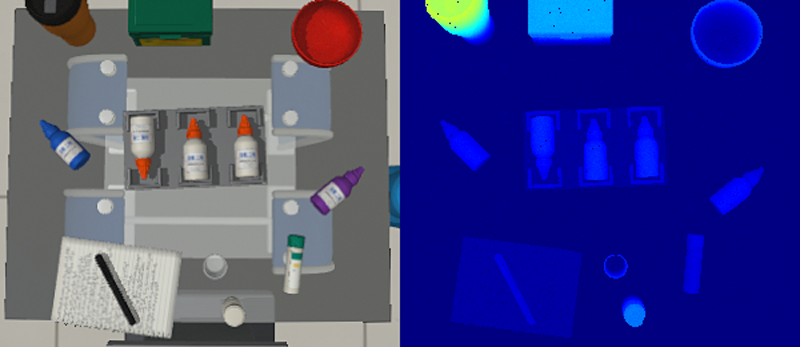

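The height map shows the bluish guards and the mat are flat on the table, so only the bottles and tray stand up in the work area. Next I'll fit the tray pose and check it with the second view.

Run:
```python
from h import *
m=camera_model("top");a=np.load("top0.npz");p,d=a['p'],a['d'];C=cloud(m,d)
roi=np.zeros((400,640),bool);roi[160:242,245:365]=1
M=roi&(C[...,2]>.014)&(C[...,2]<.032)
M=cv2.morphologyEx(M.astype(np.uint8),cv2.MORPH_OPEN,np.ones((2,2)))
n,l,st,_=cv2.connectedComponentsWithStats(cv2.dilate(M,np.ones((5,5)))); i=1+st[1:,4].argmax(); M=M&(l==i)
v,u=np.nonzero(M); q=plane(m,np.c_[u,v],.026)[:,:2]
r=cv2.minAreaRect((q*1000).astype(np.float32)); print("tray",r)
S=camera_model("scene"); b=np.load("scene0.npz"); k,dd=K(S)
W=R.from_quat(S['rotation'])
def proj(P):
    c=W.inv().apply(np.atleast_2d(P)-S['xyz'])*[1,-1,-1]; return cv2.projectPoints(c,np.zeros(3),np.zeros(3),k,dd)[0].reshape(-1,2).round(0)
print("knobs in scene if flat",proj(plane(m,[[240,141],[238,178],[238,244],[377,141]],0)).tolist())
Cs=cloud(S,b['d']); O=orange(b['p'],285,330,185,270); n,l,st,ce=cv2.connectedComponentsWithStats(O.astype(np.uint8))
for i in range(1,n):
    if st[i,4]>15: print("scene nozzle",ce[i].round(0),plane(S,[ce[i]],.03).round(3))
# bottle axis from cloud tops in top view: orange / white
h=cv2.cvtColor(p,cv2.COLOR_RGB2HSV)
for x0,x1 in((255,282),(292,320),(332,360)):
    Z=(C[...,2]>.034)&(C[...,2]<.06); Z[:,:x0]=0;Z[:,x1:]=0;Z[:165]=0;Z[240:]=0
    q=C[Z]; r=cv2.minAreaRect((q[:,:2]*1000).astype(np.float32)); print("bottle",r)
```

```text
tray ((544.3521728515625, -82.18975830078125), (34.91047668457031, 57.859413146972656), 0.3437636196613312)
knobs in scene if flat [[229.0, 251.0], [259.0, 269.0], [318.0, 300.0], [304.0, 172.0]]
scene nozzle [322. 198.] [[ 0.529 -0.076  0.03 ]]
scene nozzle [305. 221.] [[0.524 0.011 0.03 ]]
scene nozzle [309. 257.] [[0.458 0.096 0.03 ]]
bottle ((498.27032470703125, 93.64114379882812), (92.90255737304688, 38.996368408203125), 2.7045352458953857)
bottle ((485.5266418457031, 2.7571544647216797), (93.76597595214844, 38.537357330322266), 0.6226135492324829)
bottle ((490.50823974609375, -83.60620880126953), (93.81338500976562, 38.63031005859375), 0.3411606550216675)
```

Run:
```python
from h import *
m=camera_model("top");a=np.load("top0.npz");p,d=a['p'],a['d'];C=cloud(m,d)
roi=np.zeros((400,640),bool);roi[160:242,245:365]=1
M=(roi&(C[...,2]>.015)).astype(np.uint8)
M=cv2.morphologyEx(M,cv2.MORPH_OPEN,np.ones((2,2)))
v,u=np.nonzero(M); q=C[v,u]; ok=q[:,2]<.032; q=plane(m,np.c_[u,v],.026)[ok,:2]
r=cv2.minAreaRect((q*1000).astype(np.float32)); print("tray",r, cv2.boxPoints(r).round(0).tolist())
B=cv2.resize(p[160:242,245:365,::-1],None,fx=5,fy=5,interpolation=cv2.INTER_NEAREST)
T=cv2.resize(M[160:242,245:365]*255,None,fx=5,fy=5,interpolation=cv2.INTER_NEAREST)
cv2.imwrite("pics/t2.png",B)
```

```text
tray ((492.3324890136719, 2.409820556640625), (132.80599975585938, 232.6680450439453), 2.6490840911865234) [[421.0, 116.0], [431.0, -117.0], [564.0, -111.0], [553.0, 122.0]]
```

View pics/t2.png

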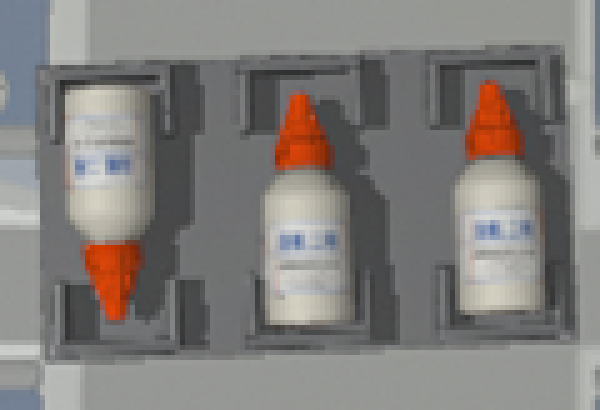

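The walls' outline comes out at 133 x 233 mm against the 133 x 234 mm expected, so the fit holds. Tray centre is (0.492, 0.002) with yaw 2.6°. The reversed bottle's origin is about (0.491, 0.092), and its grip point is (0.506, 0.0925).

```bash
cat >> h.py <<'E'
def plan(pos,yaw,via=0,step=4.5,opening=6.5,nmax=5):
    """rows from the measured pose to TCP pos, tool down, tool y at world angle yaw (deg); via = deg turned about world z the long way if given"""
    s=get_state(); p=np.array(s['eef_pos']); r=R.from_quat(s['tool_rot']); y=np.radians(yaw)
    Y=np.array([np.cos(y),np.sin(y),0]); Z=np.array([0,0,-1.]); T=R.from_matrix(np.c_[np.cross(Y,Z),Y,Z])
    w=(r.inv()*T).as_rotvec(degrees=True)
    if via and np.sign(-via)*w[2]<-90: w=w*(1-360/np.linalg.norm(w))
    n=max(1,int(np.ceil(np.linalg.norm(w)/8.5)),int(np.ceil(np.linalg.norm(np.array(pos)-p)*100/step)))
    dp=(np.array(pos)-p)/n; rows=[]
    for i in range(min(n,nmax)):
        # shift is taken in the frame before the row's turn
        rows.append([*(w/n).round(2),*(r.inv().apply(dp)*100).round(2),opening]); r=r*R.from_rotvec(w/n,degrees=True)
    print("clock",round(s['clock'],2),"tcp",p.round(4),"w",w.round(1),"n",n,"q",s['joint_positions'].round(2),"F",s['force'].round(1),"grip",round(s['gripper_width'],4),round(s['finger_force'],1)); print(rows)
E
python3 -c "
from h import *
plan([.506,.0925,.2],-87.35,nmax=17)"
```

```text
clock 0.1 tcp [ 0.3182 -0.6506  0.2303] w [-0.1  0.  23.4] n 18 q [ 1.02  0.59  0.05  1.61 -0.03  0.94 -0.03] F [0.3 0.2 0.6] grip 0.0849 0.0
[[np.float64(-0.01), np.float64(0.0), np.float64(1.3), np.float64(2.75), np.float64(-3.25), np.float64(0.17), 6.5], [np.float64(-0.01), np.float64(0.0), np.float64(1.3), np.float64(2.68), np.float64(-3.31), np.float64(0.17), 6.5], [np.float64(-0.01), np.float64(0.0), np.float64(1.3), np.float64(2.6), np.float64(-3.37), np.float64(0.17), 6.5], [np.float64(-0.01), np.float64(0.0), np.float64(1.3), np.float64(2.52), np.float64(-3.43), np.float64(0.17), 6.5], [np.float64(-0.01), np.float64(0.0), np.float64(1.3), np.float64(2.45), np.float64(-3.49), np.float64(0.17), 6.5], [np.float64(-0.01), np.float64(0.0), np.float64(1.3), np.float64(2.37), np.float64(-3.54), np.float64(0.17), 6.5], [np.float64(-0.01), np.float64(0.0), np.float64(1.3), np.float64(2.28), np.float64(-3.59), np.float64(0.17), 6.5], [np.float64(-0.01), np.float64(0.0), np.float64(1.3), np.float64(2.2), np.float64(-3.64), np.float64(0.17), 6.5], [np.float64(-0.01), np.float64(0.0), np
[... 294 characters left out ...]
.17), 6.5], [np.float64(-0.01), np.float64(0.0), np.float64(1.3), np.float64(1.86), np.float64(-3.83), np.float64(0.17), 6.5], [np.float64(-0.01), np.float64(0.0), np.float64(1.3), np.float64(1.78), np.float64(-3.87), np.float64(0.17), 6.5], [np.float64(-0.01), np.float64(0.0), np.float64(1.3), np.float64(1.69), np.float64(-3.91), np.float64(0.17), 6.5], [np.float64(-0.01), np.float64(0.0), np.float64(1.3), np.float64(1.6), np.float64(-3.95), np.float64(0.17), 6.5], [np.float64(-0.01), np.float64(0.0), np.float64(1.3), np.float64(1.51), np.float64(-3.98), np.float64(0.17), 6.5], [np.float64(-0.01), np.float64(0.0), np.float64(1.3), np.float64(1.42), np.float64(-4.02), np.float64(0.17), 6.5]]
```

Emit:
{"op": "servo_tool", "data": {
  "moves": [
    [[0, 0, 1.3, 2.8, -3.3, 0.1, 6.5], [0, 0, 1.3, 2.7, -3.3, 0.1, 6.5], [0, 0, 1.3, 2.6, -3.4, 0.1, 6.5], [0, 0, 1.3, 2.5, -3.4, 0.1, 6.5], [0, 0, 1.3, 2.4, -3.5, 0.1, 6.5]]
  ],
  "squeeze": 30
}}

```text
clock: 0.6
eef_pos: [0.3705, -0.4424, 0.2259]
tool_rot: [0.986, 0.169, -0.0, -0.0]
force: [0.2, -0.2, -0.4]
gripper_width: 0.0647
finger_force: 0.0
```

Emit:
{"op": "servo_tool", "data": {
  "moves": [
    [[0, 0, 1.3, 2.4, -3.5, 0.2, 6.5], [0, 0, 1.3, 2.3, -3.6, 0.2, 6.5], [0, 0, 1.3, 2.2, -3.6, 0.2, 6.5], [0, 0, 1.3, 2.1, -3.7, 0.2, 6.5], [0, 0, 1.3, 2.0, -3.7, 0.2, 6.5]]
  ]
}}

```text
clock: 1.1
eef_pos: [0.4228, -0.2372, 0.2161]
tool_rot: [0.994, 0.113, -0.0, -0.0]
force: [0.8, -0.1, -0.2]
gripper_width: 0.065
finger_force: 0.0
```

```bash
python3 -c "
from h import *
plan([.506,.0925,.2],-87.35,nmax=10)" | sed 's/np.float64//g'
```

```text
clock 1.1 tcp [ 0.4228 -0.2372  0.2161] w [-0.   0.  10.4] n 8 q [ 0.38  0.31  0.05  2.15 -0.03  0.67 -0.9 ] F [ 0.8 -0.1 -0.2] grip 0.065 0.0
[[(-0.0), (0.0), (1.29), (1.94), (-3.78), (0.2), 6.5], [(-0.0), (0.0), (1.29), (1.85), (-3.82), (0.2), 6.5], [(-0.0), (0.0), (1.29), (1.77), (-3.87), (0.2), 6.5], [(-0.0), (0.0), (1.29), (1.68), (-3.9), (0.2), 6.5], [(-0.0), (0.0), (1.29), (1.59), (-3.94), (0.2), 6.5], [(-0.0), (0.0), (1.29), (1.5), (-3.98), (0.2), 6.5], [(-0.0), (0.0), (1.29), (1.41), (-4.01), (0.2), 6.5], [(-0.0), (0.0), (1.29), (1.32), (-4.04), (0.2), 6.5]]
```

Emit:
{"op": "servo_tool", "data": {
  "moves": [
    [[0, 0, 1.3, 1.9, -3.8, 0.2, 6.5], [0, 0, 1.3, 1.9, -3.8, 0.2, 6.5], [0, 0, 1.3, 1.8, -3.9, 0.2, 6.5], [0, 0, 1.3, 1.7, -3.9, 0.2, 6.5], [0, 0, 1.3, 1.6, -3.9, 0.2, 6.5]]
  ]
}}

```text
clock: 1.6
eef_pos: [0.4753, -0.0313, 0.2061]
tool_rot: [0.998, 0.057, -0.0, 0.0]
force: [0.7, 0.1, -0.6]
gripper_width: 0.065
finger_force: 0.0
```

Emit:
{"op": "servo_tool", "data": {
  "moves": [
    [[0, 0, 1.3, 1.5, -4.0, 0.2, 6.5], [0, 0, 1.3, 1.4, -4.0, 0.2, 6.5], [0, 0, 1.3, 1.3, -4.0, 0.2, 6.5], [0, 0, 0, 0, 0, 0, 6.5]]
  ]
}}

```text
clock: 2.0
eef_pos: [0.5076, 0.0981, 0.2002]
tool_rot: [1.0, 0.028, 0.001, -0.002]
force: [0.3, 0.5, -0.0]
gripper_width: 0.0652
finger_force: 0.0
```

```bash
python3 - <<'E' | sed 's/np.float64//g'
from h import *
m=camera_model("wrist"); p,d=grab_frame("wrist"); cv2.imwrite("pics/w1.png",p[...,::-1]); np.savez("w1.npz",p=p,d=d,**m)
C=cloud(m,d); O=orange(p,0,640,0,400); n,l,st,ce=cv2.connectedComponentsWithStats(O.astype(np.uint8))
for i in range(1,n):
    if st[i,4]>100: print(ce[i].round(0),st[i,4],plane(m,[ce[i]],.028).round(4))
Z=(C[...,2]>.036)&(C[...,2]<.055)&(C[...,1]>.06)&(C[...,1]<.13)&(C[...,0]>.42)&(C[...,0]<.57)
r=cv2.minAreaRect((C[Z][:,:2]*1000).astype(np.float32)); print("bottle",r)
plan([.506,.0925,.06],-87.35)
E
```

```text
[508. 161.] 550 [[ 0.53   -0.0835  0.028 ]]
[414. 163.] 675 [[0.5225 0.0069 0.028 ]]
[319. 222.] 450 [[0.4579 0.0928 0.028 ]]
bottle ((498.59149169921875, 94.81812286376953), (91.9068603515625, 37.186458587646484), 2.4834091663360596)
clock 2.05 tcp [0.5065 0.0942 0.2   ] w [-0.1 -0.   0.4] n 4 q [-0.29  0.37  0.02  2.11 -0.01  0.66 -1.78] F [-0.9 -0.8 -0.5] grip 0.0653 0.0
[[(-0.02), (-0.0), (0.1), (-0.02), (0.05), (3.5), 6.5], [(-0.02), (-0.0), (0.1), (-0.02), (0.05), (3.5), 6.5], [(-0.02), (-0.0), (0.1), (-0.02), (0.05), (3.5), 6.5], [(-0.02), (-0.0), (0.1), (-0.01), (0.04), (3.5), 6.5]]
```

View pics/w1.png

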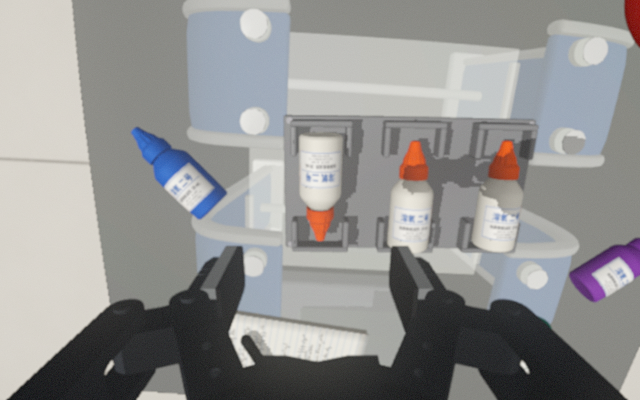

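The wrist view shows the reversed bottle at px (320,185) with its nozzle at (319,222). Its position agrees with the top view (y ≈ 0.094), so I'm descending.

Emit:
{"op": "servo_tool", "data": {
  "moves": [
    [[0, 0, 0.4, 0, 0, 3.5, 6.5], [0, 0, 0, 0, 0, 3.5, 6.5], [0, 0, 0, 0, 0, 3.5, 6.5], [0, 0, 0, 0, 0, 3.0, 6.5], [0, 0, 0, 0, 0, 1.0, 6.5]]
  ]
}}

```text
clock: 2.55
eef_pos: [0.5039, 0.0881, 0.0528]
tool_rot: [1.0, 0.019, -0.003, 0.001]
force: [-1.1, -0.1, 0.2]
gripper_width: 0.0651
finger_force: 0.0
```

Emit:
{"op": "servo_tool", "data": {
  "moves": [
    [[0, 0, 0, 0, 0, 1.5, 6.5], [0, 0, 0, 0, 0, 1.5, 6.5], [0, 0, 0, 0, 0, 1.0, 6.5], [0, 0, 0, 0, 0, 0.3, 6.5], [0, 0, 0, 0, 0, 0, 6.5]]
  ]
}}

```text
clock: 3.05
eef_pos: [0.5063, 0.09, 0.0125]
tool_rot: [1.0, 0.019, -0.0, 0.0]
force: [0.4, 0.0, 0.0]
gripper_width: 0.065
finger_force: 0.0
```

Emit:
{"op": "servo_tool", "data": {
  "moves": [
    [[0, 0, 0, 0, 0, 0, 3.5], [0, 0, 0, 0, 0, 0, 3.5], [0, 0, 0, 0, 0, 0, 3.5], [0, 0, 0, 0, 0, 0, 3.5], [0, 0, 0, 0, 0, 0, 3.5]]
  ]
}}

```text
clock: 3.55
eef_pos: [0.5065, 0.0914, 0.0132]
tool_rot: [1.0, 0.02, 0.001, -0.001]
force: [-1.3, 1.4, 6.8]
gripper_width: 0.0382
finger_force: 29.9
```

Emit:
{"op": "servo_tool", "data": {
  "moves": [
    [[0, 0, 0, 0, 0, -0.5, 3.0], [0, 0, 0, 0, 0, -1.5, 3.0], [0, 0, 0, 0, 0, -2.0, 3.0], [0, 0, 0, 0, 0, -3.0, 3.0], [0, 0, 0, 0, 0, -3.0, 3.0]]
  ],
  "squeeze": 40
}}

```text
clock: 4.05
eef_pos: [0.5056, 0.0897, 0.1132]
tool_rot: [1.0, 0.019, -0.001, 0.0]
force: [0.1, 0.4, -0.8]
gripper_width: 0.0384
finger_force: 40.5
```

Emit:
{"op": "servo_tool", "data": {
  "moves": [
    [[0, 0, 0, 0, 0, -3.0, 3.0], [0, 0, 0, 0, 0, -2.0, 3.0], [0, 0, 0, 0, 0, -1.0, 3.0], [0, 0, 0, 0, 0, 0, 3.0]]
  ]
}}

```text
clock: 4.45
eef_pos: [0.5069, 0.0902, 0.1735]
tool_rot: [1.0, 0.019, 0.001, -0.0]
force: [0.2, 1.0, -0.7]
gripper_width: 0.0385
finger_force: 40.5
```

```bash
python3 - <<'E' | sed 's/np.float64//g'
from h import *
m=camera_model("wrist"); p,d=grab_frame("wrist"); cv2.imwrite("pics/w2.png",p[...,::-1]); s=get_state()
C=cloud(m,d); h=cv2.cvtColor(p,cv2.COLOR_RGB2HSV)
r=R.from_quat(s['tool_rot'])
L=r.inv().apply((C-s['eef_pos']).reshape(-1,3)).reshape(C.shape)*1000
O=orange(p,0,640,0,400)&(C[...,2]>.08); B=(h[...,1]<60)&(h[...,2]>120)&(C[...,2]>.08)&(abs(L[...,1])<25)&(abs(L[...,0])<100)
for M in(O,B): print(M.sum(),np.nanpercentile(L[M],[2,50,98],axis=0).round(1).tolist())
plan([.473,.092,.15],92.65,via=1)
E
```

```text
322 [[-36.3, -10.8, -29.6], [-32.7, -0.1, -26.7], [-31.0, 12.7, -21.4]]
15565 [[-21.0, -18.3, -37.0], [17.4, -0.1, -33.3], [39.2, 18.2, -6.8]]
clock 4.5 tcp [0.5061 0.0901 0.1724] w [   0.     0.  -180.4] n 22 q [-0.28  0.41  0.02  2.13 -0.02  0.6  -1.78] F [ 0.1  0.5 -0.9] grip 0.0384 40.5
[[(0.0), (0.0), (-8.2), (-0.15), (-0.01), (0.1), 6.5], [(0.0), (0.0), (-8.2), (-0.15), (-0.04), (0.1), 6.5], [(0.0), (0.0), (-8.2), (-0.14), (-0.06), (0.1), 6.5], [(0.0), (0.0), (-8.2), (-0.13), (-0.08), (0.1), 6.5], [(0.0), (0.0), (-8.2), (-0.12), (-0.09), (0.1), 6.5]]
```

View pics/w2.png

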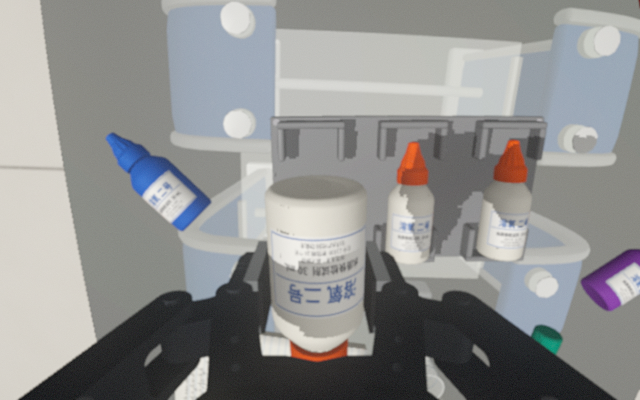

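The bottle is firmly held: its base is 39 mm along tool x, so its origin is at -14.5 mm, and its axis is 17 mm behind the TCP. Now I'll turn it end for end.

Emit:
{"op": "servo_tool", "data": {
  "moves": [
    [[0, 0, -5, 0, 0, 0, 3.0], [0, 0, -8.5, 0, 0, 0, 3.0], [0, 0, -8.5, 0, 0, 0, 3.0], [0, 0, -8.5, 0, 0, 0, 3.0], [0, 0, -8.5, 0, 0, 0, 3.0]]
  ]
}}

```text
clock: 5.0
eef_pos: [0.505, 0.09, 0.1705]
tool_rot: [0.935, 0.355, -0.002, -0.0]
force: [0.8, 0.5, -0.4]
gripper_width: 0.0386
finger_force: 40.5
```

Emit:
{"op": "servo_tool", "data": {
  "moves": [
    [[0, 0, -8.5, 0, 0, 0, 3.0], [0, 0, -8.5, 0, 0, 0, 3.0], [0, 0, -8.5, 0, 0, 0, 3.0], [0, 0, -8.5, 0, 0, 0, 3.0], [0, 0, -8.5, 0, 0, 0, 3.0]]
  ]
}}

```text
clock: 5.5
eef_pos: [0.505, 0.09, 0.1705]
tool_rot: [0.743, 0.67, -0.001, -0.001]
force: [0.3, -0.9, -1.0]
gripper_width: 0.0386
finger_force: 40.5
```

Emit:
{"op": "servo_tool", "data": {
  "moves": [
    [[0, 0, -8.5, 0, 0, 0, 3.0], [0, 0, -8.5, 0, 0, 0, 3.0], [0, 0, -8.5, 0, 0, 0, 3.0], [0, 0, -8.5, 0, 0, 0, 3.0], [0, 0, -8.5, 0, 0, 0, 3.0]]
  ]
}}

```text
clock: 6.0
eef_pos: [0.505, 0.09, 0.1706]
tool_rot: [0.449, 0.893, -0.001, -0.002]
force: [0.0, 0.5, -0.9]
gripper_width: 0.0383
finger_force: 40.5
```

Emit:
{"op": "servo_tool", "data": {
  "moves": [
    [[0, 0, -8.5, 0, 0, 0, 3.0], [0, 0, -8.5, 0, 0, 0, 3.0], [0, 0, -8.5, 0, 0, 0, 3.0], [0, 0, -8.5, 0, 0, 0, 3.0], [0, 0, -8.5, 0, 0, 0, 3.0]]
  ]
}}

```text
clock: 6.5
eef_pos: [0.505, 0.09, 0.1706]
tool_rot: [0.095, 0.995, 0.0, -0.002]
force: [-0.3, 0.4, -0.8]
gripper_width: 0.0384
finger_force: 40.5
```

```bash
python3 - <<'E' | sed 's/np.float64//g'
from h import *
plan([.4735,.091,.15],92.65)
E
```

```text
clock 6.5 tcp [0.505  0.09   0.1706] w [  0.   -0.2 -13.5] n 2 q [ 0.31  0.52 -0.77  2.11  0.55  0.73  0.56] F [-0.3  0.4 -0.8] grip 0.0384 40.5
[[(0.0), (-0.1), (-6.77), (1.55), (-0.25), (1.04), 6.5], [(0.0), (-0.1), (-6.77), (1.57), (-0.06), (1.03), 6.5]]
```

Emit:
{"op": "servo_tool", "data": {
  "moves": [
    [[0, 0, -6.7, 1.5, -0.2, 1.0, 3.0], [0, 0, -6.8, 1.6, -0.1, 1.0, 3.0], [0, 0, 0, 0, 0, 3.0, 3.0], [0, 0, 0, 0, 0, 2.5, 3.0], [0, 0, 0, 0, 0, 0, 3.0]]
  ]
}}

```text
clock: 7.0
eef_pos: [0.4717, 0.0904, 0.0938]
tool_rot: [-0.02, 1.0, -0.001, -0.004]
force: [-0.8, 0.2, -0.6]
gripper_width: 0.0382
finger_force: 40.5
```

Emit:
{"op": "servo_tool", "data": {
  "moves": [
    [[0, 0, 0, 0, 0, 0, 3.0], [0, 0, 0, 0, 0, 0, 3.0]]
  ]
}}

```text
clock: 7.2
eef_pos: [0.4755, 0.092, 0.0978]
tool_rot: [-0.02, 1.0, 0.0, 0.0]
force: [0.1, 0.3, -0.7]
gripper_width: 0.0381
finger_force: 40.5
```

```bash
python3 - <<'E' | sed 's/np.float64//g'
from h import *
p,d=grab_frame("top"); q=grab_frame("wrist")[0]
cv2.imwrite("pics/c3.png",np.hstack([cv2.resize(p[150:250,225:375,::-1],None,fx=3,fy=3),cv2.resize(q[50:350,145:495,::-1],None,fx=1,fy=1)]))
m=camera_model("top"); 
M=orange(p,245,290,150,240); v,u=np.nonzero(M); print(len(u),"nozzle",plane(m,[[u.mean(),v.mean()]],.108).round(3) if len(u) else "")
plan([.4735,.091,.0125],92.65)
E
```

```text
0 nozzle 
clock 7.3 tcp [0.4758 0.0919 0.0982] w [ 0.   0.1 -0.4] n 2 q [ 0.24  0.61 -0.71  2.22  0.76  0.57  0.56] F [ 0.6  0.1 -1.3] grip 0.0385 40.5
[[(0.02), (0.05), (-0.2), (0.12), (-0.04), (4.28), 6.5], [(0.02), (0.05), (-0.2), (0.12), (-0.04), (4.28), 6.5]]
```

View pics/c3.png

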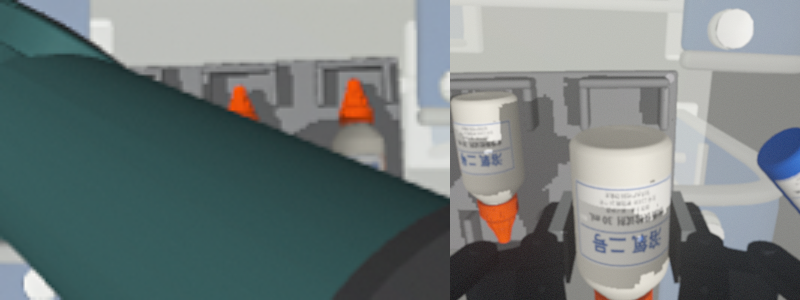

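The wrist view shows the bottle's base toward the robot with the empty slot lined up under it, and the arm blocks the top view. Lowering now.

Emit:
{"op": "servo_tool", "data": {
  "moves": [
    [[0, 0, -0.4, 0.2, -0.1, 2.0, 3.0], [0, 0, 0, 0, 0, 2.0, 3.0], [0, 0, 0, 0, 0, 1.5, 3.0], [0, 0, 0, 0, 0, 1.0, 3.0], [0, 0, 0, 0, 0, 0, 3.0]]
  ]
}}

```text
clock: 7.8
eef_pos: [0.473, 0.0905, 0.0319]
tool_rot: [-0.023, 1.0, -0.0, -0.0]
force: [-0.5, -0.6, 0.2]
gripper_width: 0.0384
finger_force: 40.5
```

Emit:
{"op": "servo_tool", "data": {
  "moves": [
    [[0, 0, 0, 0, 0, 0.8, 3.0], [0, 0, 0, 0, 0, 0.6, 3.0], [0, 0, 0, 0, 0, 0.3, 3.0], [0, 0, 0, 0, 0, 0.2, 3.0], [0, 0, 0, 0, 0, 0, 3.0]]
  ]
}}

```text
clock: 8.3
eef_pos: [0.4732, 0.0906, 0.0134]
tool_rot: [-0.023, 1.0, -0.0, 0.0]
force: [-0.1, -0.6, -1.0]
gripper_width: 0.0384
finger_force: 40.6
```

Emit:
{"op": "servo_tool", "data": {
  "moves": [
    [[0, 0, 0, 0, 0, 0.1, 3.0], [0, 0, 0, 0, 0, 0, 3.0], [0, 0, 0, 0, 0, 0, 4.5], [0, 0, 0, 0, 0, 0, 5.5], [0, 0, 0, 0, 0, 0, 6.5]]
  ]
}}

```text
clock: 8.8
eef_pos: [0.4732, 0.0905, 0.0122]
tool_rot: [-0.023, 1.0, 0.0, 0.0]
force: [-0.6, 0.0, 0.7]
gripper_width: 0.0649
finger_force: 0.0
```

Emit:
{"op": "servo_tool", "data": {
  "moves": [
    [[0, 0, 0, 0, 0, 0, 6.5], [0, 0, 0, 0, 0, -1.0, 6.5], [0, 0, 0, 0, 0, -2.0, 6.5], [0, 0, 0, 0, 0, -3.0, 6.5], [0, 0, 0, 0, 0, -3.0, 6.5]]
  ]
}}

```text
clock: 9.3
eef_pos: [0.4725, 0.0904, 0.1028]
tool_rot: [-0.023, 1.0, -0.0, -0.001]
force: [0.2, 0.8, 1.6]
gripper_width: 0.0649
finger_force: 0.0
```

Emit:
{"op": "servo_tool", "data": {
  "moves": [
    [[0, 0, 0, 0, 0, -3.0, 6.5], [0, 0, 0, 0, 0, -3.0, 6.5], [0, 0, 0, 0, 0, -3.0, 6.5], [0, 0, 0, 0, 0, -2.0, 6.5], [0, 0, 0, 0, 0, 0, 6.5]]
  ]
}}

```text
clock: 9.8
eef_pos: [0.4747, 0.0912, 0.2146]
tool_rot: [-0.023, 1.0, 0.0, 0.003]
force: [-0.3, -1.1, 0.5]
gripper_width: 0.0652
finger_force: 0.0
```

```bash
python3 - <<'E' | sed 's/np.float64//g'
from h import *
m=camera_model("wrist"); q,d=grab_frame("wrist"); cv2.imwrite("pics/w4.png",q[...,::-1])
C=cloud(m,d)
Z=(C[...,2]>.034)&(C[...,2]<.056)&(C[...,1]>.05)&(C[...,1]<.13)&(C[...,0]>.41)&(C[...,0]<.57)
print("bottle",cv2.minAreaRect((C[Z][:,:2]*1000).astype(np.float32)),np.percentile(C[Z][:,2],98))
plan([.47,.09,.2],92.65)
E
```

```text
bottle ((483.5489196777344, 90.96066284179688), (98.16947937011719, 38.88984298706055), 3.5471785068511963) 0.04909618183744932
clock 9.85 tcp [0.4738 0.0905 0.2132] w [-0.   0.1 -0. ] n 1 q [ 0.42  0.44 -0.91  2.14  0.5   0.79  0.8 ] F [ 0.7 -0.4 -0.1] grip 0.0651 0.0
[[(-0.0), (0.15), (-0.03), (0.38), (-0.04), (1.32), 6.5]]
```

View pics/w4.png

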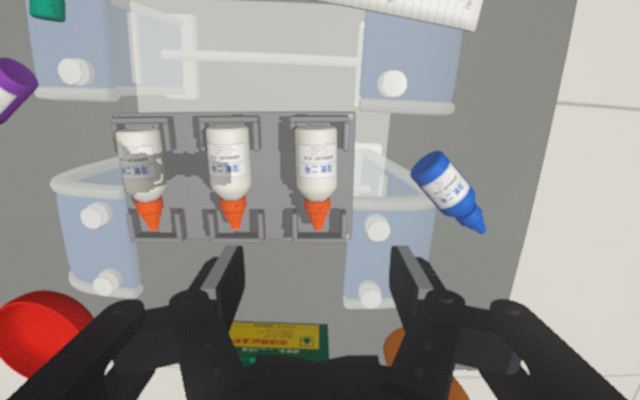

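The wrist view shows all three bottles parallel, with their nozzles at px (150,215), (233,215) and (318,215), all pointing away from the robot. The turned bottle's top is at 0.049 m, so it lies on the slot floor. Its origin is about (0.488, 0.091), which is the slot centre.

```bash
python3 -c "
from station import *
print(hand_in())"
```

```text
the job is handed in; nothing more can be done
None
```

The reversed bottle is turned end for end and lies fully in its slot with its nozzle pointing the same way as the other two, which were not touched; the job is handed in, though the hand-in call returned no verdict.

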